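# Put the piled-up saw setting pieces back in their fitted trays

### The job

The saw setting kit has been piled up on the bench: take the stack apart and set each of the four pieces in the tray that is made for its size, flat on the tray floor inside the four corner cleats and the same way up as it is now (the steel block standing). Fill the trays one after another in the order of the stack, from the top piece down, and leave the wax block where it is.

Things in the scene. Friction and masses are not known exactly. Their poses are not given: they have to be found in the camera images.
- steel_block_mid (a point): Grey ground steel setup block, 25 x 75 mm, standing 50 mm high on top of the stack, across the screw carton; 0.25 to 0.5 kg. Point: its centre, 25 mm above its underside. Its z axis is up; x is its short side, y its long side.
- screw_carton_mid (a point): Small white carton of screws, rigid, 48 x 70 mm, 32 mm high; third from the bottom of the stack, its long side across the mitred offcut. Point: its centre, 16 mm above its underside. Its z axis is up; x is its short side, y its long side.
- mitre_mid (a point): Long oak offcut with a mitred end, 40 x 139 mm, 32 mm high (sides upright and parallel at the middle); second from the bottom of the stack, its long side across the plywood piece. Point: centre of its outline, 16 mm above its underside. Its z axis is up; x is its short side, y its long side.
- ply_mid (a point): Flat plywood setting piece, 60 x 110 mm, 18 mm thick; bottom of the stack, lying on the bench. Point: its centre, 9 mm above its underside. Its z axis is up; x is its short side, y its long side.
- tray_block: Fixed tray for the steel block: dark wood floor 59 x 109 mm, 4 mm thick, with light L-shaped cleats at its four corners only, 10 mm high above the floor, legs 7 mm thick and 18 mm long, round an opening of 45 x 95 mm (10 mm spare on every side of the steel block); the middles of its sides are open for fingers. Stands at any of five spots. Origin: centre of its underside, on the bench; x short side, y long side, z up.
- tray_box: Fixed tray for the screw carton: dark wood floor 82 x 104 mm, 4 mm thick, with light L-shaped cleats at its four corners only, 10 mm high above the floor, legs 7 mm thick and 18 mm long, round an opening of 68 x 90 mm (10 mm spare on every side of the screw carton); the middles of its sides are open for fingers. Stands at any of five spots. Origin: centre of its underside, on the bench; x short side, y long side, z up.
- tray_mitre: Fixed tray for the mitred offcut: dark wood floor 74 x 173 mm, 4 mm thick, with light L-shaped cleats at its four corners only, 10 mm high above the floor, legs 7 mm thick and 18 mm long, round an opening of 60 x 159 mm (10 mm spare on every side of the mitred offcut); the middles of its sides are open for fingers. Stands at any of five spots. Origin: centre of its underside, on the bench; x short side, y long side, z up.
- tray_ply: Fixed tray for the plywood piece: dark wood floor 94 x 144 mm, 4 mm thick, with light L-shaped cleats at its four corners only, 10 mm high above the floor, legs 7 mm thick and 18 mm long, round an opening of 80 x 130 mm (10 mm spare on every side of the plywood piece); the middles of its sides are open for fingers. Stands at any of five spots. Origin: centre of its underside, on the bench; x short side, y long side, z up.
- wax_block: Loose cream-coloured wax block, 40 x 72 x 22 mm, lying on the bench among the trays; not part of the job. Origin: centre of its underside; y is its long side.

How it is judged:
On the way, in this order (a step that is already met when the one before it is completed fails the run):
1. the steel block sits flat in its own tray and is let go (x of steel_block_mid in the frame of tray_block between -0.014 and 0.014 m and y of steel_block_mid in the frame of tray_block between -0.014 and 0.014 m and z of steel_block_mid in the frame of tray_block between 0.025 and 0.033 m and angle between steel_block_mid's own z axis and vertical below 0.1 rad and angle between the y axis of steel_block_mid and the y axis of tray_block, either way round below 0.4 rad and contact force between steel_block and the fingers below 0.05 N), for 0.2 s.
2. the screw carton sits flat in its own tray and is let go (x of screw_carton_mid in the frame of tray_box between -0.014 and 0.014 m and y of screw_carton_mid in the frame of tray_box between -0.014 and 0.014 m and z of screw_carton_mid in the frame of tray_box between 0.016 and 0.024 m and angle between screw_carton_mid's own z axis and vertical below 0.1 rad and angle between the y axis of screw_carton_mid and the y axis of tray_box, either way round below 0.4 rad and contact force between screw_carton and the fingers below 0.05 N), for 0.2 s.
3. the mitred offcut sits flat in its own tray and is let go (x of mitre_mid in the frame of tray_mitre between -0.014 and 0.014 m and y of mitre_mid in the frame of tray_mitre between -0.014 and 0.014 m and z of mitre_mid in the frame of tray_mitre between 0.016 and 0.024 m and angle between mitre_mid's own z axis and vertical below 0.1 rad and angle between the y axis of mitre_mid and the y axis of tray_mitre, either way round below 0.4 rad and contact force between mitre and the fingers below 0.05 N), for 0.2 s.
4. the plywood piece sits flat in its own tray and is let go (x of ply_mid in the frame of tray_ply between -0.014 and 0.014 m and y of ply_mid in the frame of tray_ply between -0.014 and 0.014 m and z of ply_mid in the frame of tray_ply between 0.009 and 0.017 m and angle between ply_mid's own z axis and vertical below 0.1 rad and angle between the y axis of ply_mid and the y axis of tray_ply, either way round below 0.4 rad and contact force between ply and the fingers below 0.05 N), for 0.2 s.
At the end, for the whole second after the job is handed in: Each piece stands in its own tray: centre within 14 mm of the tray's centre along both sides of the tray, on the tray floor (within 4 mm), right way up and level within 0.1 rad, long side along the tray's long side within 0.4 rad (either way round), released and at rest (all of step 1 and all of step 2 and all of step 3 and all of step 4 and linear speed of each of steel_block, screw_carton, mitre, ply below 0.02 m/s and angular speed of each of steel_block, screw_carton, mitre, ply below 0.2 rad/s); the robot touches nothing.
It fails at once if the wax block is shifted by more than 20 mm (distance of wax_block from where it was at the start of the episode above 0.02 m).
It also fails if it takes over 128 s, if anything falls off the work surface, if the arm or the gripper's body presses on something with over 40 N, if the wrist force passes 120 N, or if a joint passes its speed limit or range.

### The arm

A 6-joint arm with a two-finger parallel gripper is mounted at the origin on a cart in front of the work surface, level with it; the furniture and walls round the work are solid. World frame = base frame: x ahead of the robot, y to its left, z up, the work surface at z = 0. Lengths are in m, angles in rad, forces in N, time in s.
With the tool pointing down it reaches from about 0.25 to 0.775 m from the base axis. Payload 4 kg.
Tool frame: the origin (TCP) lies midway between the tips of the shut fingers; the grasp point (between the pads) lies 19 mm behind it (robot.tcp_to_grasp is the distance from the TCP to the grasp point, in m); z points along the fingers, y is the line along which they close (so a half turn about z gives the same grasp; the last joint's range is limited). The gripper opens to 94 mm and grips with 3 to 60 N. Pads are 16 mm wide; open, the fingers measure 119 mm over their backs; the gripper's body (75 mm by 177 mm) begins 78 mm behind the grasp point.
Start: joints at [1.139, 0.087, 1.371, -0, 1.684, -0.103], TCP at [0.178, 0.521, 0.206] pointing down, gripper open.
Joint ranges: [-3.1, 3.1], [-0.76, 2.03], [0.27, 2.55], [-1.08, 4.22], [0.17, 2.65], [-2.57, 2.57]. Speed limits (rad/s): [2.79, 2.79, 3.14, 3.14, 3.14, 3.14].

### API

Orientations are given as [roll, pitch, yaw] about the fixed x, y, z axes, in that order (R = Rz(yaw) Ry(pitch) Rx(roll)).
In Python, from bench import robot, viewer gives the robot as it stands. The module is installed in compiled form; this text tells all that it offers.
- The arm moves only by the shell command python3 -m handwheel 'ROWS' [OPENING]. ROWS is JSON, a list of rows, each a list of 6 numbers: the shift along the tool's x, y, z in units of 0.2 m (1.0 is 0.2 m), then the turn, a rotation vector about the tool's x, y, z in units of 30 degrees (1.0 is 30 degrees). In form: [[x, y, z, wx, wy, wz], ...]. A call has 1 to 10 rows; each row is the pose to reach, as a shift and turn from the pose commanded when the call began, along the tool's axes at that moment; what a row does not reach only later rows make up. A row lasts 1/12 s, in which the tool goes at most 41.7 mm and 7.16 degrees, less where a joint would pass 70% of its speed; a pose out of reach is approached as far as the arm can. A call with a number of a shift or a turn outside -1 to 1 is refused whole. A call with a gripper value outside its range is refused whole. OPENING is the gripper's target within -1 to 1 (shut at 1, half-way at 0, fully open at -1), set as the call begins (- or left out, the last holds). The fingers move at their own pace and stop on an object; the grip force is fixed at half the most. Time passes only in rows, so rows that repeat a pose let the fingers close. It gives the time, the measured TCP pose, the force, the opening and the grip force at its end, in the units of the state.
- robot.get_obs(): the state, without advancing time (a new reading comes with each control period).
- viewer.snapshot(name): name is "side" or "top"; returns the picture (384x512x3 uint8, red, green, blue); there is no depth.
- viewer.calibration(name): a dict with "fx", "fy", "cx", "cy" (pixels), "k1" (the pictures are not rectified: a ray, as slopes to the right and down, at radius r is drawn at 1 + k1 r^2 times it, then the intrinsics apply), "R" (3x3) and "t" (3): a world point X has camera coordinates R X + t. Camera axes: x right, y down, z forward; pixel columns grow to the right and rows downward; lengths in m; the calibration is good to about 2 mm. A picture is of the moment at which its call begins. calibration takes no time and is no camera call.
- robot.close_job(): hands the job in; it is judged then, once.
The state is a dict: "time": time; "joint_positions": joint angles; "qvel": joint speeds; "joint_torque": joint torques, N m; "tool_pos": TCP position; "ee_rot": TCP orientation; "wrist_force": force on the tool from outside, world axes, zero at the start; "wrist_torque": the same for the moment, N m; "width": finger opening in m; "finger_force": force on a finger pad.
Only numpy, scipy, OpenCV 4.12 (cv2) and the standard library are available. Lean on these libraries where they do the work, as an engineer would, in place of code of your own. Each camera call takes 0.05 s, during which the arm holds its last target. There are 200 camera calls.

## Working session

There is one attempt and no reset: what is moved stays moved. The work goes in short steps, Python scripts to look and compute and a shell command to move; the robot and the scene stay as the last step left them, time stands still between calls to the robot, and variables do not carry over. Pictures are saved under pics/ and viewed, at most 14 in all, crops included, and the job is handed in when it is done.

```bash
mkdir -p pics; python3 - <<'E'
from bench import robot, viewer
import cv2
for n in("top","side"):
    cv2.imwrite(f"pics/{n}0.png",viewer.snapshot(n)[:,:,::-1]); print(n,viewer.calibration(n))
o=robot.get_obs();print({k:o[k] for k in("time","tool_pos","ee_rot","width","wrist_force")}, robot.tcp_to_grasp)
E
```

```text
top {'fx': 372.27039105213595, 'fy': 372.27039105213595, 'cx': 252.9719450071913, 'cy': 190.1231523022422, 'k1': -0.03131631563968471, 'R': array([[-0.00487068, -0.99987994,  0.01471023],
       [-0.99338608,  0.00315042, -0.11477875],
       [ 0.11471863, -0.01517199, -0.99328216]]), 't': array([0.10661822, 0.54074338, 0.92840814])}
side {'fx': 466.06727391145404, 'fy': 466.06727391145404, 'cx': 260.65095151507484, 'cy': 190.92871277214368, 'k1': -0.02127094030452837, 'R': array([[-0.10042268, -0.99490325,  0.00909973],
       [-0.85897193,  0.08207959, -0.50540099],
       [ 0.50207819, -0.05857013, -0.86283662]]), 't': array([0.16556513, 0.4919788 , 0.81504225])}
{'time': 0.1, 'tool_pos': array([0.17742195, 0.52008616, 0.20442804]), 'ee_rot': array([-3.13962970e+00, -1.65009678e-04,  2.81275464e+00]), 'width': 0.09372924391865282, 'wrist_force': array([-0.11515938,  0.37798144, -1.18672095])} 0.0188
```

View pics/top0.png

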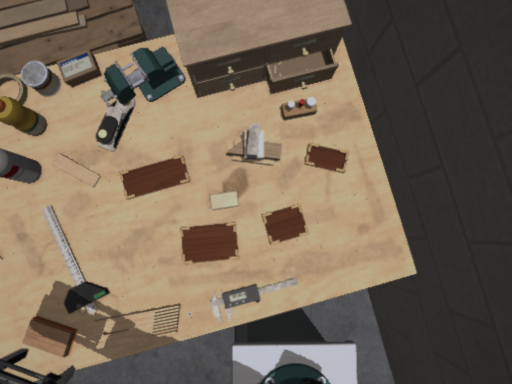

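View pics/side0.png

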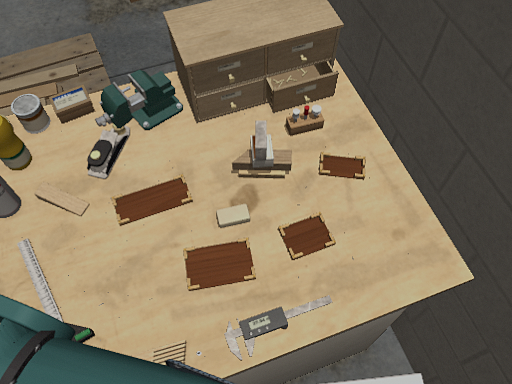

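```bash
cat > h.py <<'E'
import cv2, numpy as np
from bench import robot, viewer
def ray(n,px):
    c=viewer.calibration(n); K=np.array([[c["fx"],0,c["cx"]],[0,c["fy"],c["cy"]],[0,0,1]])
    u=cv2.undistortPoints(np.array(px,float).reshape(-1,1,2),K,np.array([c["k1"],0,0,0,0.]))[:,0]
    R=np.array(c["R"]); return -R.T@c["t"], np.c_[u,np.ones(len(u))]@R
def plane(n,px,z):
    o,d=ray(n,px); return o+d*((z-o[2])/d[:,2])[:,None]
def rect(P):
    "centre, (short,long), yaw of the long side"
    (c,s,a)=cv2.minAreaRect((P[:,:2]*1000).astype(np.float32))
    if s[0]>s[1]: a+=0; s=s
    else: a+=90; s=s[::-1]
    return np.array(c)/1000,(s[1],s[0]),(a+90)%180-90
E
python3 - <<'E'
from h import *
for n in("top","side"):
    im=cv2.imread(f"pics/{n}0.png"); hsv=cv2.cvtColor(im,cv2.COLOR_BGR2HSV)
    m=((hsv[...,2]<115)&(hsv[...,1]>120)&((hsv[...,0]<14)|(hsv[...,0]>170))).astype(np.uint8)
    m=cv2.morphologyEx(m,cv2.MORPH_CLOSE,np.ones((3,3)));m=cv2.morphologyEx(m,cv2.MORPH_OPEN,np.ones((5,5)))
    k,l,st,ce=cv2.connectedComponentsWithStats(m)
    for i in range(1,k):
        if st[i,4]<400 or not(110<ce[i][0]<370 and 135<ce[i][1]<290): continue
        ys,xs=np.nonzero(l==i); P=plane(n,np.c_[xs,ys],.004); print(n,ce[i].round(),rect(P))
    x0,y0=(215,115) if n=="top" else (222,110)
    cv2.imwrite(f"pics/{n}_c.png",cv2.resize(im[y0:y0+75,x0:x0+100],None,fx=8,fy=8,interpolation=cv2.INTER_CUBIC))
E
```

```text
top [326. 158.] (array([ 0.63062061, -0.09336676]), (55.04486846923828, 97.45240020751953), 77.64848327636719)
top [154. 177.] (array([0.5808269 , 0.36445435]), (70.50114440917969, 169.0574188232422), -74.01132202148438)
top [285. 224.] (array([0.45596655, 0.02032907]), (81.11722564697266, 94.84095001220703), 89.67498016357422)
top [209. 243.] (array([0.40732214, 0.21877942]), (90.56934356689453, 140.27247619628906), -84.523934841156)
side [342. 166.] (array([ 0.63045905, -0.09586532]), (57.54323196411133, 93.11678314208984), 77.66901397705078)
side [152. 200.] (array([0.58044928, 0.36107385]), (72.65245056152344, 169.93783569335938), -74.06207275390625)
side [306. 236.] (array([0.45485602, 0.01844394]), (79.01624298095703, 101.85628509521484), -75.43746852874756)
side [219. 264.] (array([0.40727112, 0.21563043]), (92.79581451416016, 141.57386779785156), -85.08183526992798)
```

View pics/top_c.png

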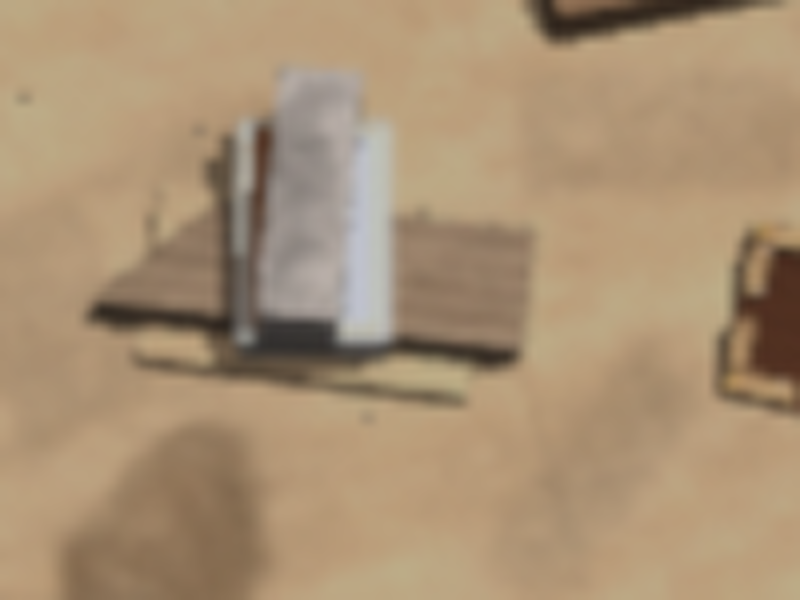

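View pics/side_c.png

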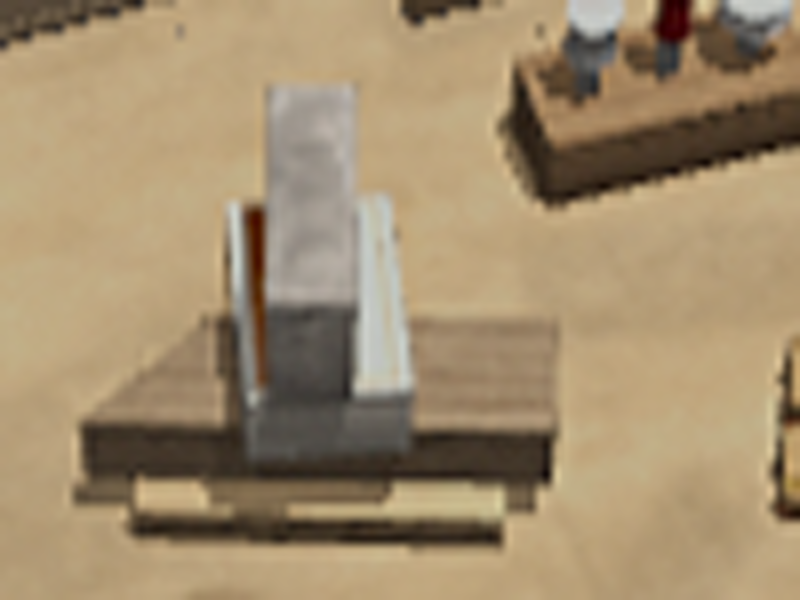

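The top crop shows the grey block's top face at crop corners (280,70), (362,72), (338,322), (262,318). The carton is under it, and the mitre and then the ply both lie roughly along the world y axis. I'll turn these pixels into poses next.

```bash
python3 - <<'E'
from h import *
for n in("top","side"):
    im=cv2.imread(f"pics/{n}0.png"); hsv=cv2.cvtColor(im,cv2.COLOR_BGR2HSV)
    m=((hsv[...,2]<115)&(hsv[...,1]>120)&((hsv[...,0]<14)|(hsv[...,0]>170))).astype(np.uint8)
    m=cv2.morphologyEx(m,cv2.MORPH_CLOSE,np.ones((3,3)));m=cv2.morphologyEx(m,cv2.MORPH_OPEN,np.ones((5,5)))
    k,l,st,ce=cv2.connectedComponentsWithStats(m)
    for i in range(1,k):
        if st[i,4]<400 or not(110<ce[i][0]<370 and 135<ce[i][1]<290): continue
        ys,xs=np.nonzero(l==i); P=plane(n,np.c_[xs,ys],.004)[:,:2]
        w,v=np.linalg.eigh(np.cov(P.T)); print(n,P.mean(0).round(4),"yaw",np.degrees(np.arctan(v[1,1]/v[0,1])).round(1),np.sqrt(w*12).round(3))
def q(n,name,c,z):
    off=np.array((215,115) if n=="top" else (222,110)); P=plane(n,np.array(c)/8+off-.44,z)
    e=np.diff(P[:,:2],axis=0,append=P[:1,:2]); print(n,name,P.mean(0).round(4),"sides",np.linalg.norm(e,axis=1).round(4),"yaw",np.degrees(np.arctan2(e[:,1],e[:,0])).round(1))
    return P
q("top","block",[(280,70),(362,72),(338,322),(262,318)],.132)
q("side","block",[(267,87),(355,87),(355,305),(267,303)],.132)
q("top","carton",[(232,120),(392,122),(392,345),(236,345)],.082)
q("side","carton",[(229,203),(388,195),(412,395),(248,400)],.082)
print(q("top","mitre",[(205,208),(535,230),(520,350),(92,310)],.05).round(4))
print(q("side","mitre",[(205,318),(556,322),(553,430),(82,428)],.05).round(4))
print(plane("top",np.array([(133,358),(465,402)])/8+[215,115],.018).round(4),plane("side",np.array([(133,515),(503,522)])/8+[222,110],.018).round(4))
E
```

```text
top [ 0.6313 -0.0936] yaw 77.3 [0.051 0.089]
top [0.5808 0.3655] yaw -74.0 [0.067 0.157]
top [0.455  0.0209] yaw -74.4 [0.072 0.09 ]
top [0.4072 0.2192] yaw -84.8 [0.086 0.132]
side [ 0.6317 -0.0967] yaw 77.3 [0.054 0.087]
side [0.5805 0.3622] yaw -74.4 [0.069 0.155]
side [0.456  0.0178] yaw -75.2 [0.072 0.091]
side [0.4073 0.216 ] yaw -84.3 [0.087 0.132]
top block [0.65   0.1045 0.132 ] sides [0.0241 0.0752 0.0221 0.0745] yaw [-91.5 174.3  86.8  -4.2]
side block [0.6509 0.1024 0.132 ] sides [0.0246 0.0747 0.0237 0.074 ] yaw [-95.3 173.9  83.   -5.4]
top carton [0.651  0.1029 0.082 ] sides [0.0497 0.0705 0.048  0.0711] yaw [-90.8 179.5  89.9   0.9]
side carton [0.652  0.0995 0.082 ] sides [0.0463 0.0705 0.0462 0.0693] yaw [-91.8 179.1  86.7  -0.7]
top mitre [0.6451 0.0944 0.05  ] sides [0.106  0.0395 0.137  0.049 ] yaw [-94.  172.2  84.5 -47.3]
[[0.6668 0.1369 0.05  ]
 [0.6595 0.0312 0.05  ]
 [0.6204 0.0365 0.05  ]
 [0.6336 0.1729 0.05  ]]
side mitre [0.6464 0.0908 0.05  ] sides [0.1037 0.0384 0.1366 0.0526] yaw [-96.2 171.   84.3 -47.6]
[[0.6703 0.1312 0.05  ]
 [0.6592 0.0281 0.05  ]
 [0.6212 0.0341 0.05  ]
 [0.6348 0.17   0.05  ]]
[[0.6233 0.1601 0.018 ]
 [0.6083 0.0509 0.018 ]] [[0.6227 0.1561 0.018 ]
 [0.6099 0.0474 0.018 ]]
```

Every measured size matches the given one within a few mm, and the two views agree to about 3 mm, so I'm averaging them. The first move goes above the steel block.

```bash
cat >> h.py <<'E'
from scipy.spatial.transform import Rotation as Ro
def go(*wps, cur=None):
    "tool-axis delta rows (units of moves) for successive [x,y,z,yawdeg], each from the one before"
    o=robot.get_obs(); p,R=(o["tool_pos"],Ro.from_euler("xyz",o["ee_rot"]))
    print("now",p.round(4),np.degrees(o["ee_rot"]).round(1),"t",o["time"],"w",round(o["width"],4))
    for w in wps:
        D=Ro.from_euler("xyz",[np.pi,0,np.radians(w[3])])
        print(w,np.r_[R.inv().apply(np.array(w[:3])-p)/.2,np.degrees((R.inv()*D).as_rotvec())/30].round(3)); p,R=np.array(w[:3]),D
E
python3 -c "
from h import *
go([.42,.30,.21,170],[.6505,.1035,.20,175],[.6505,.1035,.088,175])"
```

```text
now [0.1774 0.5201 0.2044] [-179.9   -0.   161.2] t 0.1 w 0.0937
[0.42, 0.3, 0.21, 170] [-1.503e+00 -6.500e-01 -2.700e-02 -4.000e-03 -1.000e-03 -2.950e-01]
[0.6505, 0.1035, 0.2, 175] [-1.306 -0.767  0.05  -0.     0.    -0.167]
[0.6505, 0.1035, 0.088, 175] [ 0.   -0.    0.56  0.    0.    0.  ]
```

```bash
python3 -m handwheel '[[-0.95,-0.41,-0.03,0,0,-0.46],[-0.95,-0.41,-0.03,0,0,-0.46],[-0.95,-0.41,-0.03,0,0,-0.46],[-0.95,-0.41,-0.03,0,0,-0.46],[-0.95,-0.41,-0.03,0,0,-0.46],[-0.95,-0.41,-0.03,0,0,-0.46],[-0.95,-0.41,-0.03,0,0,-0.46],[-0.95,-0.41,-0.03,0,0,-0.46]]' -1
python3 -c "
from h import *
go([.50,.23,.21,175],[.6505,.1035,.20,175],[.6505,.1035,.088,175])"
```

```text
time: 0.77
tool_pos: [0.3306, 0.3816, 0.2111]
ee_rot: [3.142, -0.001, 3.053]
wrist_force: [-1.4, 0.6, 0.2]
width: 0.0942
finger_force: 0.0
now [0.3306 0.3816 0.2111] [ 1.800e+02 -1.000e-01  1.749e+02] t 0.7667 w 0.0942
[0.5, 0.23, 0.21, 175] [-0.911 -0.68   0.004  0.    -0.002 -0.003]
[0.6505, 0.1035, 0.2, 175] [-0.805 -0.565  0.05   0.     0.     0.   ]
[0.6505, 0.1035, 0.088, 175] [ 0.   -0.    0.56  0.    0.    0.  ]
```

```bash
python3 -m handwheel '[[-0.91,-0.68,0,0,0,0],[-0.91,-0.68,0,0,0,0],[-0.91,-0.68,0,0,0,0],[-0.91,-0.68,0,0,0,0],[-0.91,-0.68,0,0,0,0],[-0.91,-0.68,0,0,0,0],[-0.91,-0.68,0,0,0,0],[-0.91,-0.68,0,0,0,0]]' -1
python3 -m handwheel '[[-0.80,-0.565,0.05,0,0,0],[-0.80,-0.565,0.05,0,0,0],[-0.80,-0.565,0.05,0,0,0],[-0.80,-0.565,0.05,0,0,0],[-0.80,-0.565,0.05,0,0,0],[-0.80,-0.565,0.05,0,0,0],[-0.80,-0.565,0.05,0,0,0],[-0.80,-0.565,0.05,0,0,0],[-0.80,-0.565,0.05,0,0,0]]' -1
python3 - <<'E'
from h import *
go([.6505,.1035,.088,175],[.6505,.1035,.20,175],[.6505,.1035,.20,145],[.62,-.02,.2,115],[.6313,-.095,.20,77.3],[.6313,-.095,.011,77.3])
E
```

```text
time: 1.43
tool_pos: [0.4998, 0.2313, 0.2108]
ee_rot: [3.141, -0.002, 3.054]
wrist_force: [0.5, -0.3, -1.2]
width: 0.0942
finger_force: 0.0
time: 2.18
tool_pos: [0.6486, 0.1062, 0.2023]
ee_rot: [3.141, 0.0, 3.057]
wrist_force: [0.5, 0.0, -0.2]
width: 0.094
finger_force: 0.0
now [0.6486 0.1062 0.2023] [179.9   0.  175.2] t 2.1833 w 0.094
[0.6505, 0.1035, 0.088, 175] [-0.01  -0.013  0.571  0.002  0.001  0.005]
[0.6505, 0.1035, 0.2, 175] [ 0.    0.   -0.56  0.    0.    0.  ]
[0.6505, 0.1035, 0.2, 145] [ 0.  0.  0.  0. -0.  1.]
[0.62, -0.02, 0.2, 115] [-0.229 -0.593 -0.    -0.    -0.     1.   ]
[0.6313, -0.095, 0.2, 77.3] [-0.364 -0.107 -0.     0.    -0.     1.257]
[0.6313, -0.095, 0.011, 77.3] [ 0.    -0.     0.945  0.     0.     0.   ]
```

```bash
python3 -m handwheel '[[-0.01,-0.013,0.2,0,0,0],[-0.01,-0.013,0.4,0,0,0],[-0.01,-0.013,0.5,0,0,0],[-0.01,-0.013,0.57,0,0,0],[-0.01,-0.013,0.57,0,0,0],[-0.01,-0.013,0.57,0,0,0],[-0.01,-0.013,0.57,0,0,0]]' -1
python3 -m handwheel '[[0,0,0,0,0,0],[0,0,0,0,0,0],[0,0,0,0,0,0],[0,0,0,0,0,0],[0,0,0,0,0,0],[0,0,0,0,0,0],[0,0,0,0,0,0],[0,0,0,0,0,0],[0,0,0,0,0,0],[0,0,0,0,0,0]]' 1
python3 -m handwheel '[[0,0,0,0,0,0],[0,0,0,0,0,0]]'
python3 -m handwheel '[[0,0,-0.1,0,0,0],[0,0,-0.2,0,0,0],[0,0,-0.4,0,0,0],[0,0,-0.56,0,0,0],[0,0,-0.56,0,0,0],[0,0,-0.56,0,0,0],[0,0,-0.56,0,0,0]]'
```

```text
time: 2.77
tool_pos: [0.6521, 0.1019, 0.0899]
ee_rot: [3.141, 0.003, 3.055]
wrist_force: [0.2, -0.4, 0.4]
width: 0.0939
finger_force: 0.0
time: 3.6
tool_pos: [0.6515, 0.1009, 0.0874]
ee_rot: [3.141, -0.0, 3.054]
wrist_force: [0.5, 0.4, -0.4]
width: 0.0312
finger_force: 0.7
time: 3.77
tool_pos: [0.6515, 0.1014, 0.0874]
ee_rot: [3.14, -0.0, 3.054]
wrist_force: [-0.4, 3.9, -0.1]
width: 0.0248
finger_force: 30.0
time: 4.35
tool_pos: [0.6506, 0.1005, 0.1971]
ee_rot: [-3.141, -0.003, 3.053]
wrist_force: [0.1, 0.3, -3.2]
width: 0.0248
finger_force: 30.0
```

```bash
python3 -m handwheel '[[-0.05,-0.1,0,0,0,0.2],[-0.05,-0.2,0,0,0,0.4],[-0.05,-0.3,0,0,0,0.6],[-0.05,-0.4,0,0,0,0.8],[-0.05,-0.5,0,0,0,1],[-0.05,-0.5,0,0,0,1],[-0.05,-0.5,0,0,0,1]]'
python3 -c "
from h import *
go([.63,-.09,.2,115],[.6313,-.095,.20,77.3])"
```

```text
time: 4.93
tool_pos: [0.6512, -0.0007, 0.1956]
ee_rot: [-3.139, -0.006, 2.529]
wrist_force: [0.4, 0.3, -3.3]
width: 0.0247
finger_force: 30.0
now [ 0.6512 -0.0007  0.1956] [-179.8   -0.3  144.9] t 4.9333 w 0.0247
[0.63, -0.09, 0.2, 115] [-0.17  -0.426 -0.022 -0.008 -0.009  0.997]
[0.6313, -0.095, 0.2, 77.3] [-0.025 -0.005 -0.     0.    -0.     1.257]
```

```bash
python3 -m handwheel '[[-0.05,-0.1,0,0,0,0.2],[-0.1,-0.2,0,0,0,0.4],[-0.13,-0.3,0,0,0,0.6],[-0.17,-0.4,0,0,0,0.8],[-0.17,-0.43,0,0,0,1],[-0.17,-0.43,0,0,0,1],[-0.17,-0.43,0,0,0,1]]'
python3 -m handwheel '[[0,0,0,0,0,0.2],[0,0,0,0,0,0.4],[0,0,0,0,0,0.6],[0,0,0,0,0,0.8],[0,0,0,0,0,1],[0,0,0,0,0,1],[0,0,0,0,0,1]]'
python3 -c "
from h import *
go([.6313,-.095,.10,77.3],[.6313,-.095,.011,77.3])"
```

```text
time: 5.52
tool_pos: [0.6307, -0.0886, 0.1978]
ee_rot: [-3.14, -0.003, 2.01]
wrist_force: [0.5, 0.4, -4.1]
width: 0.025
finger_force: 30.0
time: 6.1
tool_pos: [0.6313, -0.0882, 0.1988]
ee_rot: [-3.141, -0.001, 1.489]
wrist_force: [0.8, -0.7, -4.1]
width: 0.025
finger_force: 30.0
now [ 0.6313 -0.0882  0.1988] [-179.9   -0.    85.3] t 6.1 w 0.025
[0.6313, -0.095, 0.1, 77.3] [-0.034  0.003  0.494 -0.002 -0.001  0.267]
[0.6313, -0.095, 0.011, 77.3] [ 0.    -0.     0.445  0.     0.     0.   ]
```

```bash
python3 -m handwheel '[[-0.034,0.003,0.2,0,0,0.267],[-0.034,0.003,0.4,0,0,0.267],[-0.034,0.003,0.6,0,0,0.267],[-0.034,0.003,0.7,0,0,0.267],[-0.034,0.003,0.75,0,0,0.267],[-0.034,0.003,0.75,0,0,0.267],[-0.034,0.003,0.75,0,0,0.267]]'
python3 - <<'E'
from h import *
go([.6313,-.095,.0095,77.3])
im=np.hstack([cv2.resize(viewer.snapshot(n)[y:y+100,x:x+130,::-1],None,fx=3,fy=3) for n,x,y in(("top",265,110),("side",285,120))])
cv2.imwrite("pics/b1.png",im)
E
```

```text
time: 6.68
tool_pos: [0.6319, -0.0962, 0.0503]
ee_rot: [3.14, -0.0, 1.345]
wrist_force: [1.3, -1.4, -3.0]
width: 0.0249
finger_force: 30.0
now [ 0.6319 -0.0962  0.0503] [179.9  -0.   77.1] t 6.6833 w 0.0249
[0.6313, -0.095, 0.0095, 77.3] [ 0.005 -0.004  0.204  0.002 -0.    -0.008]
```

View pics/b1.png

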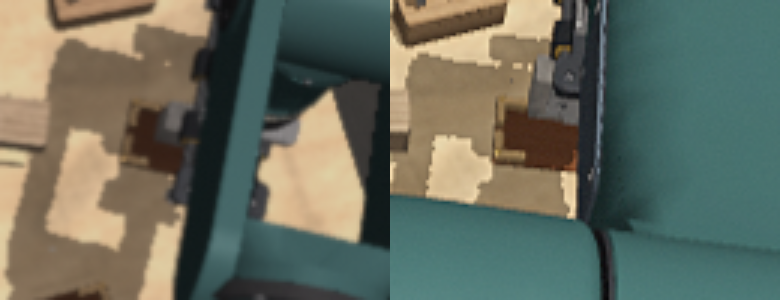

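The arm hides half the tray, but the visible end of the block lines up with the tray. I'll lower it, release, and check once the arm is clear.

```bash
python3 -m handwheel '[[0.005,-0.004,0.06,0,0,0],[0.005,-0.004,0.12,0,0,0],[0.005,-0.004,0.16,0,0,0],[0.005,-0.004,0.18,0,0,0],[0.005,-0.004,0.197,0,0,0],[0.005,-0.004,0.20,0,0,0],[0.005,-0.004,0.20,0,0,0],[0.005,-0.004,0.20,0,0,0]]'
python3 -m handwheel '[[0,0,0,0,0,0],[0,0,0,0,0,0],[0,0,0,0,0,0],[0,0,0,0,0,0],[0,0,0,0,0,0],[0,0,0,0,0,0],[0,0,0,0,0,0]]' 0
python3 -m handwheel '[[0,0,-0.1,0,0,0],[0,0,-0.3,0,0,0],[0,0,-0.5,0,0,0],[0,0,-0.7,0,0,0],[0,0,-0.9,0,0,0],[0,0,-0.95,0,0,0],[0,0,-0.95,0,0,0],[0,0,-0.95,0,0,0]]'
python3 -m handwheel '[[-0.2,0.1,0,0,0,-0.2],[-0.4,0.1,0,0,0,-0.4],[0.2,0.1,0,0,0,-0.6],[0.4,0.1,0,0,0,-0.8],[0.6,0.1,0,0,0,-1],[0.6,0.1,0,0,0,-1],[0.6,0.1,0,0,0,-1],[0.6,0.1,0,0,0,-1]]' -1
python3 - <<'E'
from h import *
go([.6515,.101,.2,180])
im=np.hstack([cv2.resize(viewer.snapshot(n)[y:y+100,x:x+130,::-1],None,fx=3,fy=3) for n,x,y in(("top",265,110),("side",285,120))])
cv2.imwrite("pics/b2.png",im)
E
```

```text
time: 7.45
tool_pos: [0.6309, -0.0954, 0.0094]
ee_rot: [3.141, -0.0, 1.343]
wrist_force: [0.2, 0.1, -3.5]
width: 0.0253
finger_force: 30.0
time: 8.03
tool_pos: [0.6307, -0.0954, 0.0096]
ee_rot: [3.141, -0.0, 1.343]
wrist_force: [0.0, -0.0, -0.7]
width: 0.0469
finger_force: 0.0
time: 8.7
tool_pos: [0.6306, -0.0954, 0.1992]
ee_rot: [3.141, -0.0, 1.343]
wrist_force: [0.1, 0.3, -0.4]
width: 0.0472
finger_force: 0.0
time: 9.37
tool_pos: [0.6762, 0.0238, 0.1942]
ee_rot: [-3.136, -0.006, 1.874]
wrist_force: [0.1, -0.7, 0.6]
width: 0.0936
finger_force: 0.0
now [0.6762 0.0238 0.1942] [-179.7   -0.3  107.4] t 9.3667 w 0.0936
[0.6515, 0.101, 0.2, 180] [ 0.406 -0.003 -0.027 -0.003 -0.017 -2.421]
```

View pics/b2.png

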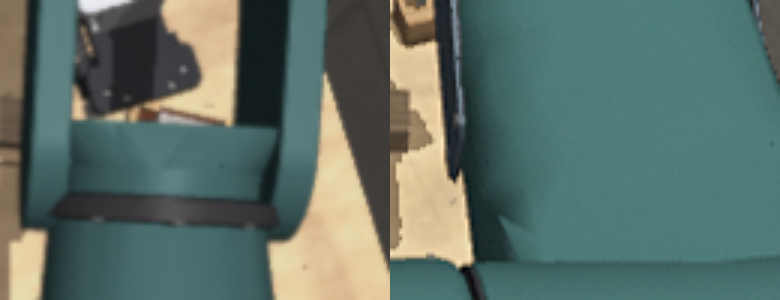

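The arm still hides the view, so I'll swing it out to the left to check the block and the rest of the stack.

```bash
python3 -m handwheel '[[0.2,0,0,0,0,-0.2],[0.4,0.15,0,0,0,-0.4],[0.6,0.3,0,0,0,-0.6],[0.8,0.5,0,0,0,-0.8],[1,0.7,0,0,0,-1],[1,0.7,0,0,0,-1],[1,0.7,0,0,0,-1],[1,0.7,0,0,0,-1],[1,0.7,0,0,0,-1]]' -1
python3 -m handwheel '[[0.2,0.2,0,0,0,-0.2],[0.4,0.4,0,0,0,-0.4],[0.5,0.6,0,0,0,-0.6],[0.5,0.8,0,0,0,-0.8],[0.5,0.8,0,0,0,-1],[0.5,0.8,0,0,0,-1],[0.5,0.8,0,0,0,-1]]' -1
python3 - <<'E'
from h import *
go([.6515,.101,.2,180])
T,S=[viewer.snapshot(n)[:,:,::-1] for n in("top","side")]
cv2.imwrite("pics/t2.png",T);cv2.imwrite("pics/s2.png",S)
cv2.imwrite("pics/c2.png",np.vstack([cv2.resize(I[y:y+70,x:x+160],None,fx=4.5,fy=4.2,interpolation=cv2.INTER_CUBIC) for I,x,y in((T,200,115),(S,210,125))]))
E
```

```text
time: 10.22
tool_pos: [0.7527, 0.2472, 0.1968]
ee_rot: [-3.138, -0.001, 2.389]
wrist_force: [-0.8, -0.6, 0.7]
width: 0.0942
finger_force: 0.0
time: 10.8
tool_pos: [0.7575, 0.4151, 0.1837]
ee_rot: [3.12, 0.025, 2.91]
wrist_force: [-0.9, -1.0, 1.1]
width: 0.0939
finger_force: 0.0
now [0.7575 0.4151 0.1837] [178.7   1.5 166.7] t 10.8 w 0.0939
[0.6515, 0.101, 0.2, 180] [ 0.152 -1.648 -0.121  0.036  0.053 -0.443]
```

View pics/c2.png

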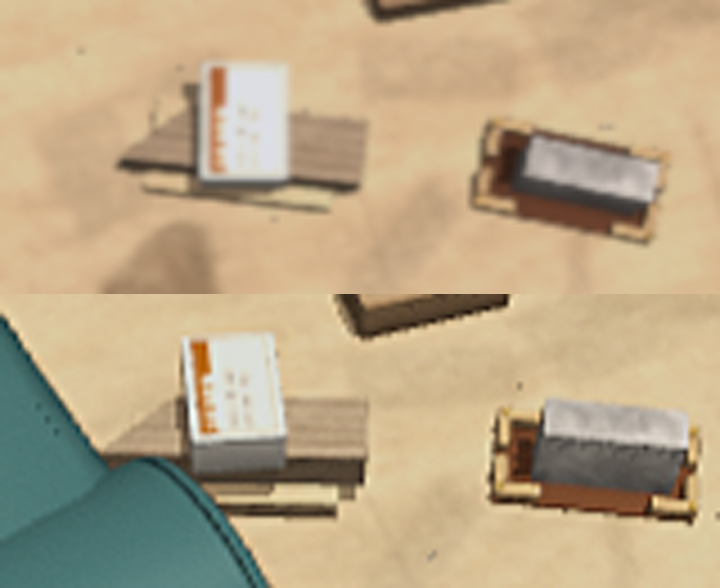

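The block stands in its tray, and the carton, mitre and ply look undisturbed. I'll check the numbers.

```bash
python3 - <<'E'
from h import *
def q(n,name,c,z):
    c=np.array(c,float); o=(200,115) if n=="top" else (210,125)
    if n=="side": c[:,1]-=294
    P=plane(n,c/[4.5,4.2]+o-.4,z); e=np.diff(P[:,:2],axis=0,append=P[:1,:2])
    print(n,name,P.mean(0).round(4),np.linalg.norm(e,axis=1).round(4),np.degrees(np.arctan2(e[:,1],e[:,0])).round(1))
q("top","block",[(525,137),(662,162),(655,205),(515,180)],.054)
q("side","block",[(545,398),(690,412),(687,450),(540,436)],.054)
q("top","tray",[(487,118),(665,155),(648,242),(470,207)],.014)
q("side","tray",[(500,408),(698,422),(695,512),(492,492)],.014)
q("top","carton",[(200,62),(288,66),(288,182),(198,180)],.082)
q("side","carton",[(182,338),(274,334),(286,440),(194,446)],.082)
E
```

```text
top block [ 0.6272 -0.0936  0.054 ] [0.0793 0.027  0.0807 0.0274] [-101.3  169.5   78.9  -13.4]
side block [ 0.6281 -0.098   0.054 ] [0.0758 0.026  0.0759 0.0262] [-102.6  164.5   77.5  -15.8]
top tray [ 0.6296 -0.0896  0.014 ] [0.1081 0.0572 0.1071 0.0585] [-102.8  167.8   77.9  -11.2]
side tray [ 0.6323 -0.0951  0.014 ] [0.1077 0.0626 0.1075 0.0589] [-100.7  166.3   77.4  -13.6]
top carton [0.6508 0.1028 0.082 ] [0.0486 0.0698 0.0492 0.071 ] [-92.9 179.5  88.5  -1. ]
side carton [0.6506 0.0993 0.082 ] [0.0476 0.071  0.0461 0.0722] [-92.  178.5  89.4  -0.3]
```

The block is within about 4 mm of the tray centre. Next is the carton.

```bash
python3 -m handwheel '[[0.15,-0.2,-0.1,0.036,0.053,-0.1],[0.15,-0.4,-0.1,0.036,0.053,-0.2],[0.15,-0.6,-0.1,0.036,0.053,-0.3],[0.15,-0.8,-0.1,0.036,0.053,-0.4],[0.15,-0.9,-0.1,0.036,0.053,-0.4],[0.15,-0.9,-0.1,0.036,0.053,-0.4],[0.15,-0.9,-0.1,0.036,0.053,-0.4],[0.15,-0.9,-0.1,0.036,0.053,-0.4]]' -1
python3 -c "
from h import *
go([.651,.101,.2,179])"
```

```text
time: 11.57
tool_pos: [0.6877, 0.247, 0.2004]
ee_rot: [3.139, 0.003, 3.121]
wrist_force: [-0.6, 0.2, -0.5]
width: 0.0941
finger_force: 0.0
now [0.6877 0.247  0.2004] [179.9   0.2 178.8] t 11.5667 w 0.0941
[0.651, 0.101, 0.2, 179] [ 0.168 -0.734 -0.     0.005  0.006 -0.007]
```

```bash
python3 -m handwheel '[[0.04,-0.2,0,0,0,0],[0.08,-0.4,0,0,0,0],[0.13,-0.6,0,0,0,0],[0.168,-0.734,0,0,0,0],[0.168,-0.734,0,0,0,0],[0.168,-0.734,0,0,0,0],[0.168,-0.734,0,0,0,0]]' -1
python3 -c "
from h import *
go([.651,.101,.055,179])"
```

```text
time: 12.15
tool_pos: [0.6514, 0.1034, 0.1984]
ee_rot: [3.139, 0.001, 3.124]
wrist_force: [-0.4, -0.4, -0.3]
width: 0.0937
finger_force: 0.0
now [0.6514 0.1034 0.1984] [1.799e+02 1.000e-01 1.790e+02] t 12.15 w 0.0937
[0.651, 0.101, 0.055, 179] [ 0.003 -0.014  0.717  0.004  0.002  0.   ]
```

```bash
python3 -m handwheel '[[0,-0.003,0.2,0,0,0],[0,-0.003,0.4,0,0,0],[0,-0.003,0.55,0,0,0],[0,-0.003,0.65,0,0,0],[0,-0.003,0.69,0,0,0],[0,-0.003,0.70,0,0,0],[0,-0.003,0.70,0,0,0],[0,-0.003,0.70,0,0,0]]' -1
python3 -m handwheel '[[0,0,0,0,0,0],[0,0,0,0,0,0],[0,0,0,0,0,0],[0,0,0,0,0,0],[0,0,0,0,0,0],[0,0,0,0,0,0],[0,0,0,0,0,0],[0,0,0,0,0,0],[0,0,0,0,0,0],[0,0,0,0,0,0]]' 1
python3 -m handwheel '[[0,0,-0.1,0,0,0],[0,0,-0.2,0,0,0],[0,0,-0.4,0,0,0],[0,0,-0.56,0,0,0],[0,0,-0.7,0,0,0],[0,0,-0.7,0,0,0],[0,0,-0.7,0,0,0]]'
python3 -c "
from h import *
go([.55,.06,.2,149],[.4555,.0193,.2,119],[.4555,.0193,.2,105])"
```

```text
time: 12.82
tool_pos: [0.6524, 0.1025, 0.0603]
ee_rot: [3.14, 0.004, 3.124]
wrist_force: [0.5, -0.0, 0.8]
width: 0.0944
finger_force: 0.0
time: 13.65
tool_pos: [0.6508, 0.1016, 0.0581]
ee_rot: [3.14, 0.0, 3.123]
wrist_force: [-0.6, -1.4, -0.0]
width: 0.048
finger_force: 30.0
time: 14.23
tool_pos: [0.6516, 0.1014, 0.1997]
ee_rot: [3.14, 0.004, 3.123]
wrist_force: [0.2, -0.3, -2.3]
width: 0.0477
finger_force: 30.0
now [0.6516 0.1014 0.1997] [179.9   0.2 179. ] t 14.2333 w 0.0477
[0.55, 0.06, 0.2, 149] [ 0.504 -0.216 -0.004  0.005  0.007  0.998]
[0.4555, 0.0193, 0.2, 119] [ 0.3   -0.418 -0.     0.    -0.     1.   ]
[0.4555, 0.0193, 0.2, 105] [ 0.     0.     0.     0.    -0.     0.467]
```

```bash
python3 -m handwheel '[[0.1,-0.05,0,0,0,0.2],[0.2,-0.1,0,0,0,0.4],[0.3,-0.15,0,0,0,0.6],[0.4,-0.2,0,0,0,0.8],[0.5,-0.216,0,0,0,1],[0.5,-0.216,0,0,0,1],[0.5,-0.216,0,0,0,1]]'
python3 -m handwheel '[[0.06,-0.08,0,0,0,0.2],[0.12,-0.17,0,0,0,0.4],[0.18,-0.25,0,0,0,0.6],[0.24,-0.33,0,0,0,0.8],[0.3,-0.418,0,0,0,1],[0.3,-0.418,0,0,0,1],[0.3,-0.418,0,0,0,1]]'
python3 -c "
from h import *
go([.4555,.0193,.012,105])"
```

```text
time: 14.82
tool_pos: [0.5482, 0.0599, 0.195]
ee_rot: [-3.14, -0.005, 2.601]
wrist_force: [0.0, -0.1, -2.2]
width: 0.0479
finger_force: 30.0
time: 15.4
tool_pos: [0.4555, 0.0193, 0.1968]
ee_rot: [3.141, -0.002, 2.078]
wrist_force: [-0.3, 0.7, -2.0]
width: 0.048
finger_force: 30.0
now [0.4555 0.0193 0.1968] [ 1.80e+02 -1.00e-01  1.19e+02] t 15.4 w 0.048
[0.4555, 0.0193, 0.012, 105] [-0.002 -0.     0.924 -0.    -0.004  0.468]
```

```bash
python3 -m handwheel '[[0,0,0.2,0,0,0.2],[0,0,0.4,0,0,0.4],[0,0,0.6,0,0,0.467],[0,0,0.75,0,0,0.467],[0,0,0.84,0,0,0.467],[0,0,0.9,0,0,0.467],[0,0,0.925,0,0,0.467],[0,0,0.93,0,0,0.467],[0,0,0.93,0,0,0.467],[0,0,0.93,0,0,0.467]]'
python3 -c "
from h import *
go([.4555,.0193,.012,105])"
```

```text
time: 16.23
tool_pos: [0.456, 0.0201, 0.0118]
ee_rot: [-3.141, -0.002, 1.834]
wrist_force: [-3.0, 0.2, 1.9]
width: 0.0474
finger_force: 30.0
now [0.456  0.0201 0.0118] [-1.800e+02 -1.000e-01  1.051e+02] t 16.2333 w 0.0474
[0.4555, 0.0193, 0.012, 105] [-0.003 -0.003 -0.001 -0.001 -0.004  0.002]
```

```bash
python3 -m handwheel '[[0,0,0,0,0,0],[0,0,0,0,0,0],[0,0,0,0,0,0],[0,0,0,0,0,0],[0,0,0,0,0,0],[0,0,0,0,0,0],[0,0,0,0,0,0]]' -0.5
python3 -m handwheel '[[0,0,-0.1,0,0,0],[0,0,-0.3,0,0,0],[0,0,-0.5,0,0,0],[0,0,-0.7,0,0,0],[0,0,-0.9,0,0,0],[0,0,-0.95,0,0,0],[0,0,-0.95,0,0,0],[0,0,-0.95,0,0,0]]'
python3 -m handwheel '[[0.2,0,0,0,0,0],[0.4,0,0,0,0,0],[0.6,0,0,0,0,0],[0.8,0,0,0,0,0],[1,0,0,0,0,0],[1,0,0,0,0,0],[1,0,0,0,0,0],[1,0,0,0,0,0]]' -1
python3 -m handwheel '[[0.2,0,0,0,0,0],[0.4,0,0,0,0,0],[0.6,0,0,0,0,0],[0.8,0,0,0,0,0],[1,0,0,0,0,0],[1,0,0,0,0,0],[1,0,0,0,0,0],[1,0,0,0,0,0]]' -1
python3 - <<'E'
from h import *
go([.6474,.1015,.2,84.4])
T,S=[viewer.snapshot(n)[:,:,::-1] for n in("top","side")]
cv2.imwrite("pics/t3.png",T);cv2.imwrite("pics/s3.png",S)
cv2.imwrite("pics/c3.png",np.hstack([cv2.resize(I[y:y+140,x:x+100],None,fx=4,fy=4,interpolation=cv2.INTER_CUBIC) for I,x,y in((T,220,125),(S,230,135))]))
E
```

```text
time: 16.82
tool_pos: [0.4556, 0.0196, 0.012]
ee_rot: [3.141, -0.001, 1.832]
wrist_force: [-0.6, -0.6, -0.8]
width: 0.0704
finger_force: 0.0
time: 17.48
tool_pos: [0.4555, 0.0193, 0.2016]
ee_rot: [3.141, -0.001, 1.832]
wrist_force: [0.1, 1.2, -0.8]
width: 0.0708
finger_force: 0.0
time: 18.15
tool_pos: [0.403, 0.2118, 0.1997]
ee_rot: [-3.138, 0.0, 1.832]
wrist_force: [0.5, -0.5, 0.1]
width: 0.0939
finger_force: 0.0
time: 18.82
tool_pos: [0.3533, 0.404, 0.2014]
ee_rot: [-3.141, 0.001, 1.829]
wrist_force: [0.4, -0.1, 0.4]
width: 0.094
finger_force: 0.0
now [0.3533 0.404  0.2014] [-179.9    0.   104.8] t 18.8167 w 0.094
[0.6474, 0.1015, 0.2, 84.4] [-1.838  1.035  0.007 -0.002  0.002  0.68 ]
```

View pics/c3.png

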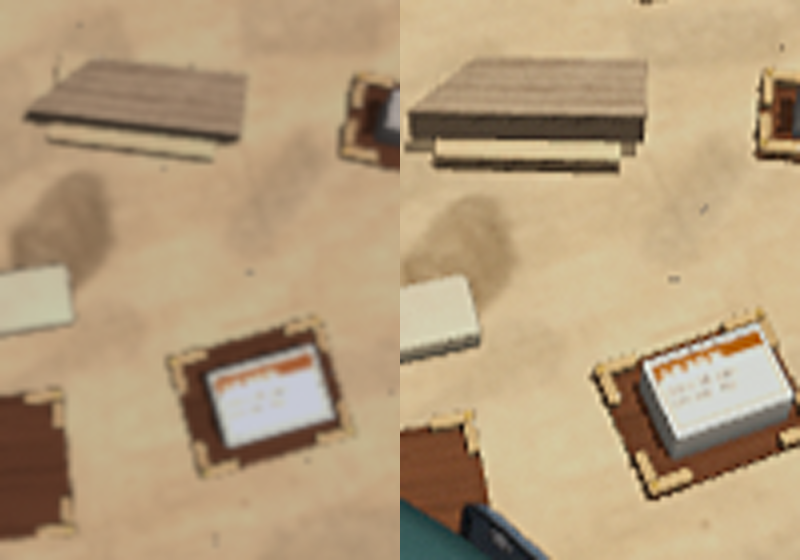

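The carton sits centred and square in its tray. The mitre's top face is at crop corners (98,60), (246,74), (240,138), (25,118) in the top view and (470,58), (648,58), (645,116), (410,112) in the side view.

```bash
python3 -m handwheel '[[-0.2,0.1,0,0,0,0.1],[-0.4,0.2,0,0,0,0.2],[-0.6,0.35,0,0,0,0.4],[-0.8,0.45,0,0,0,0.6],[-0.95,0.53,0,0,0,0.68],[-0.95,0.53,0,0,0,0.68],[-0.95,0.53,0,0,0,0.68],[-0.95,0.53,0,0,0,0.68]]' -1
python3 - <<'E'
from h import *
for n,o,c in(("top",(220,125),[(98,60),(246,74),(240,138),(25,118)]),("side",(130,135),[(470,58),(648,58),(645,116),(410,112)])):
    P=plane(n,np.array(c)/4+o-.4,.05)[:,:2]; u=P[3]-P[2]; L=np.linalg.norm(u); u/=L
    print(n,P.round(4).tolist(),L,np.degrees(np.arctan2(u[1],u[0])),(P[2]+P[3])/2+.02*np.array([u[1],-u[0]]))
go([.6474,.1015,.2,84.4])
E
```

```text
time: 19.58
tool_pos: [0.5038, 0.2483, 0.2023]
ee_rot: [-3.141, -0.002, 1.473]
wrist_force: [-0.1, -0.1, -0.5]
width: 0.094
finger_force: 0.0
top [[0.6693, 0.1268], [0.6601, 0.032], [0.6183, 0.0364], [0.6316, 0.1734]] 0.13764424798368455 84.48650529853664 [0.64485404 0.10301302]
side [[0.6709, 0.1313], [0.6611, 0.0266], [0.6204, 0.0338], [0.636, 0.1693]] 0.13635327033146277 83.41401235304706 [0.64808544 0.09924148]
now [0.5038 0.2483 0.2023] [-1.80e+02 -1.00e-01  8.44e+01] t 19.5833 w 0.094
[0.6474, 0.1015, 0.2, 84.4] [-0.66   0.786  0.01  -0.001 -0.004 -0.001]
```

```bash
python3 -m handwheel '[[-0.16,0.2,0,0,0,0],[-0.33,0.4,0,0,0,0],[-0.5,0.6,0,0,0,0],[-0.66,0.785,0,0,0,0],[-0.66,0.785,0,0,0,0],[-0.66,0.785,0,0,0,0],[-0.66,0.785,0,0,0,0],[-0.66,0.785,0,0,0,0]]' -1
python3 -m handwheel '[[0,0,0.2,0,0,0],[0,0,0.4,0,0,0],[0,0,0.6,0,0,0],[0,0,0.75,0,0,0],[0,0,0.83,0,0,0],[0,0,0.87,0,0,0],[0,0,0.88,0,0,0],[0,0,0.88,0,0,0],[0,0,0.88,0,0,0]]' -1
python3 -c "
from h import *
go([.647,.101,.0245,84.4])"
```

```text
time: 20.25
tool_pos: [0.6466, 0.1049, 0.2021]
ee_rot: [-3.141, -0.002, 1.477]
wrist_force: [0.7, 0.0, -0.3]
width: 0.094
finger_force: 0.0
time: 21.0
tool_pos: [0.6487, 0.1044, 0.0287]
ee_rot: [3.137, -0.002, 1.477]
wrist_force: [1.2, -0.1, 1.4]
width: 0.0943
finger_force: 0.0
now [0.6487 0.1044 0.0287] [ 1.798e+02 -1.000e-01  8.460e+01] t 21.0 w 0.0943
[0.647, 0.101, 0.0245, 84.4] [-0.018 -0.007  0.021  0.008 -0.004  0.007]
```

```bash
python3 -m handwheel '[[-0.016,-0.003,0.01,0,0,0],[-0.016,-0.003,0.01,0,0,0],[-0.016,-0.003,0.01,0,0,0]]' -1
python3 -m handwheel '[[0,0,0,0,0,0],[0,0,0,0,0,0],[0,0,0,0,0,0],[0,0,0,0,0,0],[0,0,0,0,0,0],[0,0,0,0,0,0],[0,0,0,0,0,0],[0,0,0,0,0,0],[0,0,0,0,0,0],[0,0,0,0,0,0]]' 1
python3 -m handwheel '[[0,0,-0.05,0,0,0],[0,0,-0.15,0,0,0],[0,0,-0.3,0,0,0],[0,0,-0.5,0,0,0],[0,0,-0.7,0,0,0],[0,0,-0.7,0,0,0],[0,0,-0.7,0,0,0]]'
python3 -c "
from h import *
go([.6139,.232,.17,95],[.5808,.363,.17,105.9])"
```

```text
time: 21.25
tool_pos: [0.6472, 0.1001, 0.0253]
ee_rot: [3.14, -0.002, 1.475]
wrist_force: [0.0, -0.5, -0.4]
width: 0.0941
finger_force: 0.0
time: 22.08
tool_pos: [0.6469, 0.1004, 0.0241]
ee_rot: [3.141, -0.001, 1.476]
wrist_force: [1.3, 0.5, -0.8]
width: 0.0399
finger_force: 30.0
time: 22.67
tool_pos: [0.6484, 0.1004, 0.1688]
ee_rot: [3.134, -0.003, 1.476]
wrist_force: [-0.4, 0.8, -2.5]
width: 0.0401
finger_force: 30.0
now [0.6484 0.1004 0.1688] [179.5  -0.2  84.6] t 22.6667 w 0.0401
[0.6139, 0.232, 0.17, 95] [ 0.639 -0.234 -0.006  0.016 -0.004 -0.348]
[0.5808, 0.363, 0.17, 105.9] [ 0.667 -0.108 -0.     0.     0.    -0.363]
```

```bash
python3 -m handwheel '[[0.13,-0.05,0,0,0,-0.1],[0.3,-0.1,0,0,0,-0.2],[0.45,-0.17,0,0,0,-0.3],[0.64,-0.234,0,0,0,-0.35],[0.64,-0.234,0,0,0,-0.35],[0.64,-0.234,0,0,0,-0.35],[0.64,-0.234,0,0,0,-0.35]]'
python3 -m handwheel '[[0.13,-0.03,0,0,0,-0.1],[0.3,-0.05,0,0,0,-0.2],[0.45,-0.08,0,0,0,-0.3],[0.667,-0.108,0,0,0,-0.363],[0.667,-0.108,0,0,0,-0.363],[0.667,-0.108,0,0,0,-0.363],[0.667,-0.108,0,0,0,-0.363],[0.667,-0.108,0,0,0,-0.363]]'
python3 -c "
from h import *
go([.5808,.363,.0105,105.9])"
```

```text
time: 23.25
tool_pos: [0.6111, 0.2316, 0.1617]
ee_rot: [-3.138, 0.0, 1.659]
wrist_force: [-0.3, -0.3, -2.5]
width: 0.04
finger_force: 30.0
time: 23.92
tool_pos: [0.5797, 0.3609, 0.1638]
ee_rot: [-3.141, -0.0, 1.846]
wrist_force: [-0.4, -0.2, -1.3]
width: 0.0397
finger_force: 30.0
now [0.5797 0.3609 0.1638] [-180.    -0.   105.8] t 23.9167 w 0.0397
[0.5808, 0.363, 0.0105, 105.9] [ 0.009  0.009  0.766 -0.001 -0.    -0.004]
```

```bash
python3 -m handwheel '[[0.009,0.006,0.2,0,0,0],[0.009,0.006,0.4,0,0,0],[0.009,0.006,0.55,0,0,0],[0.009,0.006,0.65,0,0,0],[0.009,0.006,0.7,0,0,0],[0.009,0.006,0.74,0,0,0],[0.009,0.006,0.76,0,0,0],[0.009,0.006,0.765,0,0,0],[0.009,0.006,0.765,0,0,0],[0.009,0.006,0.765,0,0,0]]'
python3 -c "
from h import *
go([.5808,.363,.0105,105.9])"
```

```text
time: 24.75
tool_pos: [0.5808, 0.3658, 0.0135]
ee_rot: [3.138, -0.002, 1.849]
wrist_force: [0.1, -0.3, -1.5]
width: 0.0399
finger_force: 30.0
now [0.5808 0.3658 0.0135] [ 1.798e+02 -1.000e-01  1.059e+02] t 24.75 w 0.0399
[0.5808, 0.363, 0.0105, 105.9] [-0.014 -0.004  0.015  0.008 -0.004  0.001]
```

```bash
python3 -m handwheel '[[-0.01,0,0.008,0,0,0],[-0.01,0,0.015,0,0,0],[-0.01,0,0.015,0,0,0],[-0.01,0,0.015,0,0,0]]'
python3 -m handwheel '[[0,0,0,0,0,0],[0,0,0,0,0,0],[0,0,0,0,0,0],[0,0,0,0,0,0],[0,0,0,0,0,0],[0,0,0,0,0,0],[0,0,0,0,0,0]]' -0.4
python3 -m handwheel '[[0,0,-0.1,0,0,0],[0,0,-0.3,0,0,0],[0,0,-0.5,0,0,0],[0,0,-0.7,0,0,0],[0,0,-0.9,0,0,0],[0,0,-0.95,0,0,0],[0,0,-0.95,0,0,0],[0,0,-0.95,0,0,0]]'
python3 -m handwheel '[[0,0.2,0,0,0,0],[0,0.4,0,0,0,0],[0,0.6,0,0,0,0],[0,0.8,0,0,0,0],[0,0.9,0,0,0,0],[0,0.9,0,0,0,0],[0,0.9,0,0,0,0]]' -1
python3 - <<'E'
from h import *
go([.6458,.0998,.2,82.7])
T,S=[viewer.snapshot(n)[:,:,::-1] for n in("top","side")]
cv2.imwrite("pics/t4.png",T);cv2.imwrite("pics/s4.png",S)
cv2.imwrite("pics/c4.png",np.vstack([cv2.resize(I[y:y+75,x:x+190],None,fx=4,fy=4,interpolation=cv2.INTER_CUBIC) for I,x,y in((T,105,130),(S,105,145))]))
E
```

```text
time: 25.08
tool_pos: [0.5811, 0.3635, 0.0101]
ee_rot: [3.138, -0.001, 1.849]
wrist_force: [-0.1, -0.8, 4.3]
width: 0.0393
finger_force: 30.0
time: 25.67
tool_pos: [0.5801, 0.3634, 0.0082]
ee_rot: [3.141, -0.001, 1.849]
wrist_force: [0.9, -0.4, 0.4]
width: 0.0655
finger_force: 0.0
time: 26.33
tool_pos: [0.5802, 0.3631, 0.1982]
ee_rot: [3.141, -0.001, 1.849]
wrist_force: [0.8, 0.9, -0.7]
width: 0.0659
finger_force: 0.0
time: 26.92
tool_pos: [0.7451, 0.4074, 0.1838]
ee_rot: [-3.135, -0.001, 1.848]
wrist_force: [-0.2, -0.1, 0.6]
width: 0.0942
finger_force: 0.0
now [0.7451 0.4074 0.1838] [-179.6   -0.   105.9] t 26.9167 w 0.0942
[0.6458, 0.0998, 0.2, 82.7] [-1.344e+00 -8.990e-01 -7.600e-02 -1.300e-02  1.000e-03  7.730e-01]
```

View pics/c4.png

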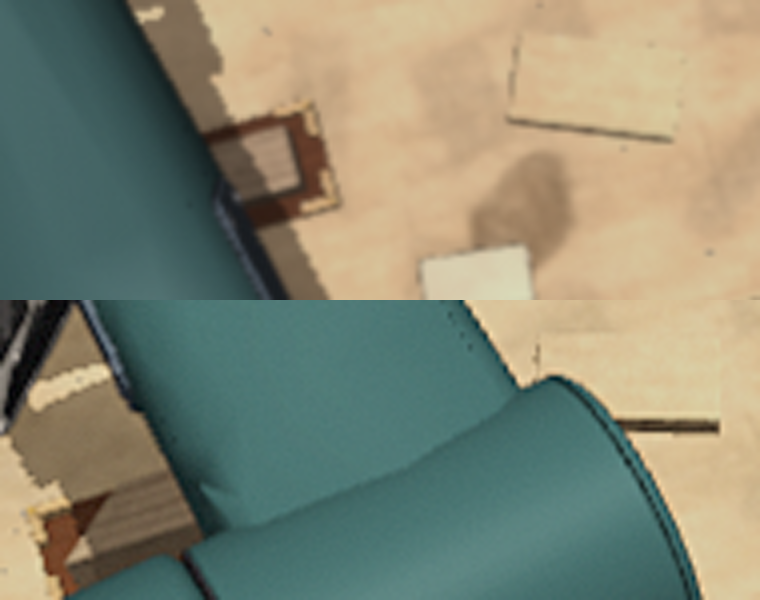

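The mitre sits inside its cleats and the ply is unmoved, at top crop corners (520,37), (685,58), (672,137), (508,119). Now the ply.

```bash
python3 -m handwheel '[[-0.2,-0.13,-0.05,0,0,0.1],[-0.4,-0.27,-0.05,0,0,0.2],[-0.6,-0.4,-0.05,0,0,0.4],[-0.7,-0.45,-0.05,0,0,0.6],[-0.7,-0.45,-0.05,0,0,0.77],[-0.7,-0.45,-0.05,0,0,0.77],[-0.7,-0.45,-0.05,0,0,0.77]]' -1
python3 - <<'E'
from h import *
P=plane("top",np.array([(520,37),(685,58),(672,137),(508,119)])/4+[105,130]-np.array([.4,.4]),.018)[:,:2]
e=np.diff(P,axis=0,append=P[:1]); print(P.mean(0),np.linalg.norm(e,axis=1),np.degrees(np.arctan2(e[:,1],e[:,0])))
go([.6458,.0998,.2,82.7])
E
```

```text
time: 27.6
tool_pos: [0.6977, 0.2496, 0.2076]
ee_rot: [3.13, -0.009, 1.448]
wrist_force: [0.1, 0.3, -0.5]
width: 0.0941
finger_force: 0.0
[0.64529192 0.10191256] [0.11022761 0.05393295 0.10859135 0.05579868] [-97.48767644 170.15458188  83.51935831  -8.06856648]
now [0.6977 0.2496 0.2076] [179.3  -0.5  83. ] t 27.6 w 0.0941
[0.6458, 0.0998, 0.2, 82.7] [-0.775 -0.166  0.029  0.023 -0.017  0.009]
```

```bash
python3 -m handwheel '[[-0.2,-0.04,0,0.02,-0.015,0],[-0.4,-0.08,0,0.02,-0.015,0],[-0.6,-0.12,0.02,0.02,-0.015,0],[-0.77,-0.166,0.02,0.02,-0.015,0],[-0.77,-0.166,0.02,0.02,-0.015,0],[-0.77,-0.166,0.02,0.02,-0.015,0],[-0.77,-0.166,0.02,0.02,-0.015,0]]' -1
python3 -m handwheel '[[0,0,0.2,0,0,0],[0,0,0.4,0,0,0],[0,0,0.6,0,0,0],[0,0,0.75,0,0,0],[0,0,0.83,0,0,0],[0,0,0.87,0,0,0],[0,0,0.88,0,0,0],[0,0,0.88,0,0,0],[0,0,0.88,0,0,0]]' -1
python3 -c "
from h import *
go([.6458,.1005,.004,82.7])"
```

```text
time: 28.18
tool_pos: [0.6465, 0.1024, 0.1998]
ee_rot: [-3.141, 0.0, 1.449]
wrist_force: [-1.1, 0.2, 0.7]
width: 0.094
finger_force: 0.0
time: 28.93
tool_pos: [0.6467, 0.1012, 0.0245]
ee_rot: [-3.142, 0.001, 1.447]
wrist_force: [1.9, 0.3, 0.1]
width: 0.0939
finger_force: 0.0
now [0.6467 0.1012 0.0245] [-1.80e+02  1.00e-01  8.29e+01] t 28.9333 w 0.0939
[0.6458, 0.1005, 0.004, 82.7] [-0.004 -0.004  0.103 -0.     0.002  0.007]
```

```bash
python3 -m handwheel '[[-0.003,-0.003,0.05,0,0,0],[-0.003,-0.003,0.08,0,0,0],[-0.003,-0.003,0.092,0,0,0],[-0.003,-0.003,0.092,0,0,0],[-0.003,-0.003,0.092,0,0,0]]' -1
python3 -m handwheel '[[0,0,0,0,0,0],[0,0,0,0,0,0],[0,0,0,0,0,0],[0,0,0,0,0,0],[0,0,0,0,0,0],[0,0,0,0,0,0],[0,0,0,0,0,0],[0,0,0,0,0,0],[0,0,0,0,0,0],[0,0,0,0,0,0]]' 1
python3 -m handwheel '[[0,0,-0.05,0,0,0],[0,0,-0.15,0,0,0],[0,0,-0.3,0,0,0],[0,0,-0.5,0,0,0],[0,0,-0.7,0,0,0],[0,0,-0.7,0,0,0],[0,0,-0.7,0,0,0]]'
python3 -c "
from h import *
go([.525,.16,.15,90],[.4073,.2175,.15,95.4])"
```

```text
time: 29.35
tool_pos: [0.6439, 0.0996, 0.0036]
ee_rot: [-3.137, 0.002, 1.445]
wrist_force: [-0.7, -0.8, -0.6]
width: 0.0936
finger_force: 0.0
time: 30.18
tool_pos: [0.6445, 0.0997, 0.0042]
ee_rot: [-3.138, 0.002, 1.446]
wrist_force: [1.0, 0.7, 1.0]
width: 0.0599
finger_force: 30.0
time: 30.77
tool_pos: [0.6464, 0.1002, 0.1486]
ee_rot: [3.138, 0.0, 1.446]
wrist_force: [0.3, 0.1, -1.6]
width: 0.0598
finger_force: 30.0
now [0.6464 0.1002 0.1486] [179.8   0.   82.8] t 30.7667 w 0.0598
[0.525, 0.16, 0.15, 90] [ 0.221 -0.639 -0.009  0.006  0.001 -0.239]
[0.4073, 0.2175, 0.15, 95.4] [ 0.287 -0.589 -0.     0.     0.    -0.18 ]
```

```bash
python3 -m handwheel '[[0.05,-0.15,0,0,0,-0.1],[0.1,-0.3,0,0,0,-0.2],[0.15,-0.45,0,0,0,-0.24],[0.22,-0.64,0,0,0,-0.24],[0.22,-0.64,0,0,0,-0.24],[0.22,-0.64,0,0,0,-0.24]]'
python3 -m handwheel '[[0.07,-0.15,0,0,0,-0.1],[0.15,-0.3,0,0,0,-0.18],[0.22,-0.45,0,0,0,-0.18],[0.287,-0.59,0,0,0,-0.18],[0.287,-0.59,0,0,0,-0.18],[0.287,-0.59,0,0,0,-0.18],[0.287,-0.59,0,0,0,-0.18]]'
python3 -c "
from h import *
print(plane('top',[(211,208),(238,206)],.022))
go([.4073,.2175,.008,95.4])"
```

```text
time: 31.27
tool_pos: [0.52, 0.1601, 0.142]
ee_rot: [-3.132, 0.002, 1.574]
wrist_force: [0.9, 0.1, -1.6]
width: 0.0595
finger_force: 30.0
time: 31.85
tool_pos: [0.4061, 0.2164, 0.1444]
ee_rot: [-3.137, 0.002, 1.665]
wrist_force: [0.3, 0.3, -1.4]
width: 0.0594
finger_force: 30.0
[[0.4960365  0.21286442 0.022     ]
 [0.50095653 0.14320691 0.022     ]]
now [0.4061 0.2164 0.1444] [-1.798e+02  1.000e-01  9.540e+01] t 31.85 w 0.0594
[0.4073, 0.2175, 0.008, 95.4] [ 0.006  0.009  0.682 -0.008  0.003  0.   ]
```

```bash
python3 -m handwheel '[[0.006,0.006,0.2,0,0,0],[0.006,0.006,0.35,0,0,0],[0.006,0.006,0.47,0,0,0],[0.006,0.006,0.56,0,0,0],[0.006,0.006,0.62,0,0,0],[0.006,0.006,0.65,0,0,0],[0.006,0.006,0.67,0,0,0],[0.006,0.006,0.68,0,0,0],[0.006,0.006,0.68,0,0,0],[0.006,0.006,0.68,0,0,0]]'
python3 -c "
from h import *
go([.4073,.2175,.008,95.4])"
```

```text
time: 32.68
tool_pos: [0.4067, 0.2181, 0.0096]
ee_rot: [-3.139, 0.001, 1.665]
wrist_force: [0.1, -0.2, -1.2]
width: 0.0598
finger_force: 30.0
now [0.4067 0.2181 0.0096] [-179.8    0.    95.4] t 32.6833 w 0.0598
[0.4073, 0.2175, 0.008, 95.4] [-0.003  0.003  0.008 -0.005  0.001  0.   ]
```

Lower it the last 1–2 mm, release, and back off for a final look.

```bash
python3 -m handwheel '[[0,0,0.005,0,0,0],[0,0,0.007,0,0,0],[0,0,0.007,0,0,0]]'
python3 -m handwheel '[[0,0,0,0,0,0],[0,0,0,0,0,0],[0,0,0,0,0,0],[0,0,0,0,0,0],[0,0,0,0,0,0],[0,0,0,0,0,0],[0,0,0,0,0,0]]' -0.6
python3 -m handwheel '[[0,0,-0.1,0,0,0],[0,0,-0.3,0,0,0],[0,0,-0.5,0,0,0],[0,0,-0.7,0,0,0],[0,0,-0.9,0,0,0],[0,0,-0.95,0,0,0],[0,0,-0.95,0,0,0],[0,0,-0.95,0,0,0]]'
python3 -m handwheel '[[0.2,0.05,0,0,0,0],[0.4,0.1,0,0,0,0],[0.6,0.15,0,0,0,0],[0.8,-0.2,0,0,0,0],[1,-0.3,0,0,0,0],[1,-0.4,0,0,0,0],[1,-0.4,0,0,0,0],[1,-0.4,0,0,0,0]]'
python3 -m handwheel '[[0.2,-0.1,0,0,0,0],[0.4,-0.2,0,0,0,0],[0.6,-0.3,0,0,0,0],[0.7,-0.4,0,0,0,0],[0.7,-0.5,0,0,0,0],[0.7,-0.5,0,0,0,0],[0.7,-0.5,0,0,0,0]]'
python3 - <<'E'
from h import *
T,S=[viewer.snapshot(n)[:,:,::-1] for n in("top","side")]
cv2.imwrite("pics/c5.png",np.vstack([cv2.resize(I[y:y+140,x:x+270],None,fx=2.9,fy=2.1,interpolation=cv2.INTER_CUBIC) for I,x,y in((T,105,130),(S,105,150))]))
E
```

```text
time: 32.93
tool_pos: [0.4062, 0.2182, 0.0081]
ee_rot: [-3.139, 0.001, 1.666]
wrist_force: [-0.3, 0.2, 0.1]
width: 0.0599
finger_force: 30.0
time: 33.52
tool_pos: [0.4056, 0.218, 0.0073]
ee_rot: [-3.137, 0.001, 1.666]
wrist_force: [-0.6, 1.2, -0.8]
width: 0.0751
finger_force: 0.0
time: 34.18
tool_pos: [0.4064, 0.2182, 0.197]
ee_rot: [-3.137, 0.001, 1.666]
wrist_force: [-0.4, -1.1, -0.1]
width: 0.0751
finger_force: 0.0
time: 34.85
tool_pos: [0.3044, 0.41, 0.1943]
ee_rot: [-3.132, 0.005, 1.671]
wrist_force: [0.1, 0.1, -0.8]
width: 0.075
finger_force: 0.0
time: 35.43
tool_pos: [0.1958, 0.5388, 0.1961]
ee_rot: [-3.137, 0.004, 1.666]
wrist_force: [-0.3, -0.7, 1.2]
width: 0.0752
finger_force: 0.0
```

View pics/c5.png

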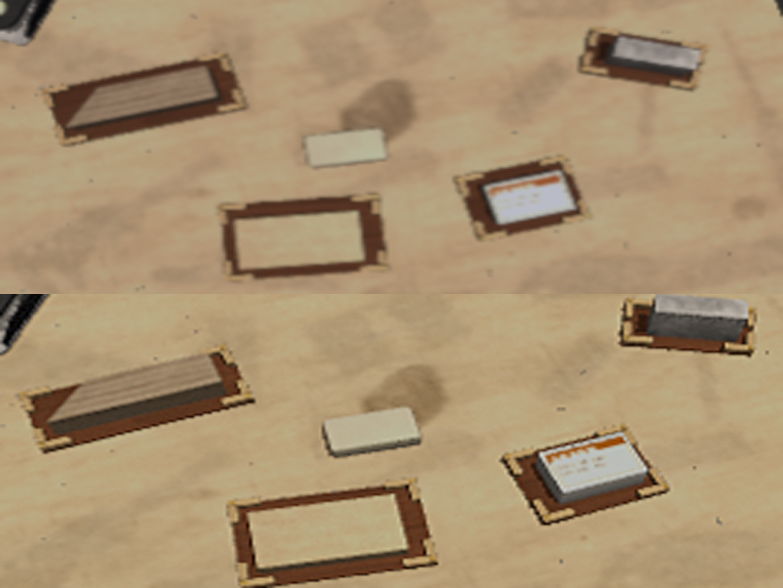

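Everything is in its tray and the wax block hasn't moved. I'll run one numeric check on the mitre and ply before handing in.

```bash
python3 - <<'E'
from h import *
def chk(n,a,b,z,half,tc,ty):
    o=(105,130) if n=="top" else (105,150); c=np.array([a,b],float)
    if n=="side": c[:,1]-=294
    P=plane(n,c/[2.9,2.1]+o-.3,z)[:,:2]; u=P[0]-P[1]; L=np.linalg.norm(u);u/=L
    m=P.mean(0)+half*np.array([u[1],-u[0]])-tc; t=np.radians(ty)
    print(n,L.round(4),np.degrees(np.arctan2(u[1],u[0])).round(1),"across",(m@[np.sin(t),-np.cos(t)]).round(4),"along",(m@[np.cos(t),np.sin(t)]).round(4))
chk("top",(68,128),(218,98),.036,.02,[.5806,.3635],105.9)
chk("side",(50,420),(222,382),.036,.02,[.5806,.3635],105.9)
chk("top",(236,270),(366,262),.022,.03,[.4073,.2175],95.4)
chk("side",(256,570),(407,549),.022,.03,[.4073,.2175],95.4)
E
```

```text
top 0.1366 105.5 across -0.0029 along 0.0005
side 0.136 104.5 across -0.0017 along -0.0027
top 0.1143 94.6 across -0.0043 along 0.0036
side 0.1098 95.9 across -0.0036 along 0.0018
```

```bash
python3 -c "
from bench import robot
print(robot.close_job())"
```

```text
the job is handed in; nothing more can be done
None
```

The job is handed in at about 36 s of the 128 s allowed: all four pieces are in their own trays in stack order, the three I measured there within about 5 mm of centre (the carton I only checked by eye), and the wax block was not touched; the verdict itself was not shown to me.

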